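# Open the battery door of a bench power box with a screwdriver held on its recessed release

### The arm

A 6-joint arm with a two-finger parallel gripper is mounted at the origin on a cart in front of the work surface, level with it; the furniture and walls round the work are solid. World frame = base frame: x ahead of the robot, y to its left, z up, the work surface at z = 0. Lengths are in m, angles in degrees, forces in N, time in s.
With the tool pointing down it reaches from about 0.375 to 0.9 m from the base axis. Payload 3.1 kg.
Tool frame: the origin (TCP) lies midway between the tips of the shut fingers; the grasp point (between the pads) lies 19 mm behind it; z points along the fingers, y is the line along which they close (so a half turn about z gives the same grasp; the last joint's range is limited). The gripper opens to 87 mm and grips with 3 to 60 N. Pads are 19 mm wide; open, the fingers measure 117 mm over their backs; the gripper's body (75 mm by 190 mm) begins 51 mm behind the grasp point.
Start: joints at [-78.123, 30.224, 82.088, -0, 67.689, -10.227], TCP at [0.235, -0.579, 0.223] pointing down, gripper open.
Joint ranges: [-176.69, 176.69], [-43.24, 126.21], [12.49, 139.97], [-82, 262], [0, 151.66], [-163.58, 163.58]. Speed limits (degrees/s): [159.86, 159.86, 180, 180, 180, 180].

### API

Orientations are given as a 3x3 rotation matrix whose columns are the frame's x, y, z axes.
In Python, from rig import bot, capture gives the robot as it stands.
- The arm moves only by the shell command python3 -m handwheel, which reads ROWS from standard input. ROWS is 1 to 20 rows, one to a line, with the numbers parted by spaces; each row has 7 numbers: dx, dy, dz in shares of 0.75 m (1.0 is 0.75 m), then a rotation vector rx, ry, rz in parts of the range, where 1.0 means 90 degrees, then the opening from 0.0 (shut) to 1.0 (fully open); each row is the pose to reach, as a shift and turn from the pose commanded when the command began, along the tool's axes at that moment; what a row does not reach only later rows make up. A row lasts 1/10 s, in which the tool goes at most 0.05 m and 8.59 degrees, less where a joint would pass 70% of its speed; a pose out of reach is approached as far as the arm can. The fingers move at their own pace and stop on an object; the grip force is fixed at half the most. Time passes only in rows, so rows that do not move let the fingers close. It prints the time, the measured TCP pose, the force, the opening and the grip force at its end. Input that does not fit is refused with a message, and nothing moves.
- bot.read_state(): the state, without advancing time (a new reading comes with each control period).
- capture(name): name is "scene" or "top" or "wrist"; returns a dict with "color" (400x640x3 uint8, red, green, blue), "K" (3x3 intrinsics, pixels), "D" ([k1, k2, p1, p2, k3] as OpenCV has them; the pictures are not rectified), "view" (4x4, takes a point from world to camera coordinates); the wrist camera has in their place "mount" (4x4, takes a point from camera to tool coordinates, whose origin is the TCP and whose axes are the flange's). Camera axes: x right, y up, looking along -z (the intrinsics and any distortion apply to the point x, -y, -z); pixel columns grow to the right and rows downward; lengths in m; the calibration is good to about 2 mm. A picture is of the moment at which its call begins: read the wrist's pose just before it. There is no depth.
- bot.hand_in(): hands the job in; it is judged then, once.
The state is a dict: "time_s": time; "joint_positions": joint angles; "qvel": joint speeds; "tau": joint torques, N m; "position": TCP position; "tcp_rot": TCP orientation; "force": force on the tool from outside, world axes, zero at the start; "moment": the same for the moment, N m; "opening": opening from 0.0 (shut) to 1.0 (fully open); "grasp_force": force on a finger pad.
Only numpy, scipy, OpenCV 4.12 (cv2) and the standard library are available. Lean on these libraries where they do the work, as an engineer would, in place of code of your own. Each camera call takes 0.05 s, during which the arm holds its last target. There are 200 camera calls.

### The job

The battery door of the grey power box on the bench has to come open so that its cells can be changed. Take the small screwdriver out of its wooden stand, put its blade into the recess in the door and, keeping the release button below pressed gently, push the door out with the blade until it is fully open and latched there with the button sprung back up. Then stand the screwdriver back in its stand; keep the hand off the box, force nothing, and leave the pencil and the spool where they are.

Things in the scene. Friction and masses are not known exactly. Their poses are not given: they have to be found in the camera images.
- battery_box: Grey bench power box, 160 x 100 x 49 mm (two black knobs at its rear reach 58 mm), fixed. Origin: centre of its underside; x runs from the door's end (-x) to the knobs' end (+x), y across, z up. More than 25 N (all contacts added) from the screwdriver damages it or its door; the hand must not push it (over 3 N).
- battery_door (a joint): Travel of the black sliding door (80 x 91 mm, top face 44 mm up) toward the box's -x, m: 0 shut, 0.046 end stop. Friction about 2.5 N. Fixed ribs under it stop the button's tooth at 0, about 15 and about 30 mm, so the button must stay down all the way; past 0.043 the tooth can spring up behind the last rib and latch the door open.
- recess_mouth (a point): Centre of the upper rim of the round recess in the door, 8 mm across, straight down, in a grey square 28 mm boss that stands 12 mm above the door. At battery_door = 0 it lies at x = -15 mm, y = 0, z = 56 mm in the box's frame; it travels with the door.
- release_button: Sprung release button inside the door; origin at the box's origin when shut and up, goes 4 mm down (-z) when right down, travels with the door. Its aluminium cap, 6.4 mm across, lies in the recess; the cap is set differently on each box, top 4 to 14 mm below the rim when up: feel for it. Spring: 2.5 N to start, 6.1 N right down; free of the ribs beyond 2.8 mm (5 N). Over 12 N on it breaks it.
- screwdriver: Small loose screwdriver, 30 g, 108 mm long, standing upright in the stand at the start, blade down. Handle 11.6 mm across and 76 mm long, blade a rod 3.2 mm across and 32 mm long with a flat end. Its own y axis runs from blade to handle; the origin is half way along, 5.8 mm beside the axis.
- driver_tip (a point): Centre of the flat end of the screwdriver's blade; 54 mm from the middle of its length.
- driver_stand: Fixed wooden block 48 x 48 mm, 58 mm high, on a 66 mm foot. Origin: centre of its underside, z up. Its bore is 14.4 mm across down to 36 mm above the bench, 7 mm across below that, floor at 6 mm; the screwdriver stands on that floor, its handle from 38 to 114 mm up, 56 mm of it above the block.
- stand_mouth (a point): Centre of the bore at the top face of the stand, 58 mm above the bench.
- pencil: Loose pencil, 139 mm long and 7 mm thick, lying on the bench; leave it alone.
- spool: Loose white spool, 55 mm across and 28 mm high, standing on the bench; leave it alone.

How it is judged (in metres and radians):
On the way, in this order (a step that is already met when the one before it is completed fails the run):
1. the screwdriver is out of its stand (z of driver_tip in the frame of driver_stand above 0.07 m), for 0.1 s.
2. the screwdriver holds the release button down (beyond 2.5 mm) while the door is on its way out (6 to 41 mm) (z of release_button in the frame of battery_box below -0.0025 m and contact force between screwdriver and release_button above 1 N and value of joint battery_door between 0.006 and 0.041 m), for 0.1 s.
3. the door is fully open and latched, the button up again (value of joint battery_door above 0.042 m and z of release_button in the frame of battery_box above -0.001 m), for 0.2 s.
At the end, for the whole second after the job is handed in: The door is open by more than 42 mm with the release button up (within 1 mm), so latched open; the screwdriver stands at rest in its stand, blade down, its tip within 6 mm of the bore's floor and 8 mm of its axis, leaning less than 0.2 rad (all of step 3 and horizontal distance between driver_tip and driver_stand below 0.008 m and z of driver_tip in the frame of driver_stand below 0.012 m and angle between screwdriver's own y axis and vertical below 0.2 rad and linear speed of screwdriver below 0.02 m/s); the robot touches nothing.
It fails at once if the screwdriver bears on the release button with more than 12 N (contact force between screwdriver and release_button above 12 N).
It fails at once if the screwdriver bears on the box, door and button together with more than 25 N (contact force between screwdriver and battery_box above 25 N).
It fails at once if the hand or arm pushes the box or its door (over 3 N) (contact force between any of the arm, the fingers and battery_box above 3 N).
It fails at once if the pencil or the spool is moved more than 20 mm (distance of any of pencil, spool from where it was at the start of the episode above 0.02 m).
It also fails if it takes over 72 s, if anything falls off the work surface, if the arm or the gripper's body presses on something with over 40 N, if the wrist force passes 120 N, or if a joint passes its speed limit or range.

## Working session

There is one attempt and no reset: what is moved stays moved. The work goes in short steps, Python scripts to look and compute and a shell command to move; the robot and the scene stay as the last step left them, time stands still between calls to the robot, and variables do not carry over. Pictures are saved under pics/ and viewed, at most 12 in all, crops included, and the job is handed in when it is done.

```bash
mkdir -p pics; ls; python3 - <<'E'
from rig import bot, capture
import cv2, numpy as np
s=bot.read_state(); print(s)
for n in("scene","top"):
    c=capture(n); cv2.imwrite(f"pics/{n}0.png",c["color"][:,:,::-1]); print(n,c["K"],c["D"],c["view"])
E
```

```text
pics
{'time_s': 0.0, 'joint_positions': array([-7.81239483e+01,  3.02773492e+01,  8.21550465e+01, -1.66062536e-03,
        6.76902372e+01, -1.02245632e+01]), 'qvel': array([ 0.07290956, -0.07445523, -0.03028145,  0.01755251,  0.01719196,
        0.07346773]), 'tau': array([ 9.01860421e-04, -4.40040350e+01, -1.76589060e+01,  6.33337093e-02,
        5.82813146e-02, -1.78158416e-04]), 'position': array([ 0.23504181, -0.57833696,  0.22159642]), 'tcp_rot': array([[ 9.26520526e-01,  3.76243934e-01, -4.66712702e-04],
       [ 3.76244057e-01, -9.26518238e-01,  2.08901366e-03],
       [ 3.53560888e-04, -2.11111192e-03, -9.99997709e-01]]), 'force': array([ 0.21820087,  0.00837751, -0.88875652]), 'moment': array([ 0.04630881, -0.0165246 ,  0.00265465]), 'grasp_force': 0.0, 'opening': 1.001207946703615}
scene [[504.25750271   0.         316.00094383]
 [  0.         504.25750271 201.18115352]
 [  0.           0.           1.        ]] [-0.1623454  0.         0.         0.         0.       ] [[-0.86999324 -0.49290422  0.01253759  0.4987448 ]
 [ 0.35113303 -0.60151016  0.71755914 -0.27367511]
 [-0.34614644  0.62867396  0.69638473 -1.02360246]
 [ 0.          0.          0.          1.        ]]
top [[425.68942483   0.         323.52315343]
 [  0.         425.68942483 194.72303797]
 [  0.           0.           1.        ]] [-0.064246  0.        0.        0.        0.      ] [[-0.01503595 -0.99985632 -0.00782716  0.00784203]
 [ 0.9820386  -0.01623957  0.18797997 -0.60068806]
 [-0.18808007 -0.00486011  0.98214167 -0.81236732]
 [ 0.          0.          0.          1.        ]]
```

View pics/scene0.png

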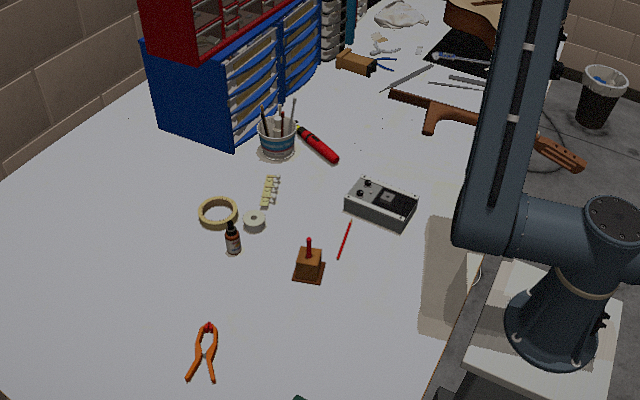

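View pics/top0.png

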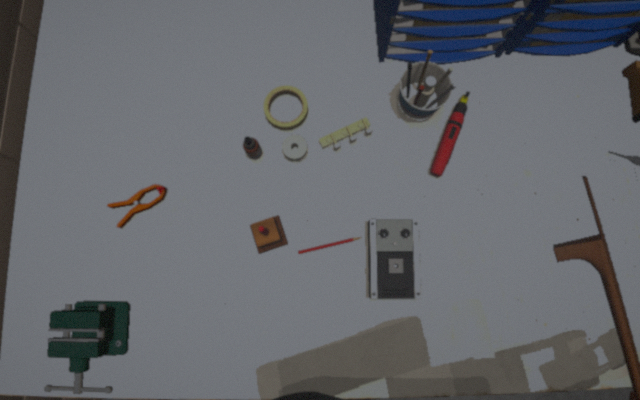

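The top view shows the box at about (394,258) with its door toward the robot, and the stand with the red driver at (267,233). The pencil is at (330,245) and the spool at (294,148). I'll enlarge both to get accurate pixels.

```bash
cat > h.py <<'E'
import cv2, numpy as np
from rig import bot, capture
def cam(n):
    c=capture(n); return c
def ray(c,uv,V=None):
    V=np.array(c["view"]) if V is None else V
    x,y=cv2.undistortPoints(np.array([[uv]],float),np.array(c["K"]),np.array(c["D"]))[0,0]
    R=V[:3,:3]; o=-R.T@V[:3,3]; d=R.T@np.array([x,-y,-1.]); return o,d/np.linalg.norm(d)
def onz(c,uv,z,V=None):
    o,d=ray(c,uv,V); return o+d*(z-o[2])/d[2]
def tri(rs):
    A=sum(np.eye(3)-np.outer(d,d) for o,d in rs); b=sum((np.eye(3)-np.outer(d,d))@o for o,d in rs)
    p=np.linalg.solve(A,b); return p,[np.linalg.norm(np.cross(p-o,d)) for o,d in rs]
def proj(c,p,V=None):
    V=np.array(c["view"]) if V is None else V
    q=V[:3,:3]@p+V[:3,3]
    return cv2.projectPoints(np.array([[q[0],-q[1],-q[2]]]),np.zeros(3),np.zeros(3),np.array(c["K"]),np.array(c["D"]))[0][0,0]
def wristV(c,s):
    T=np.eye(4);T[:3,:3]=s["tcp_rot"];T[:3,3]=s["position"]
    return np.linalg.inv(T@np.array(c["mount"]))
E
python3 - <<'E'
import cv2,numpy as np
t=cv2.imread("pics/top0.png"); s=cv2.imread("pics/scene0.png")
def cr(i,x,y,w,h,k): return cv2.resize(i[y:y+h,x:x+w],None,fx=k,fy=k,interpolation=cv2.INTER_CUBIC)
a=cr(t,355,210,75,100,5.); b=cr(t,240,210,60,50,5.); c=cr(s,285,230,50,60,5.)
o=np.zeros((500,375+300+0,3),np.uint8); o[:500,:375]=a; o[:250,375:675]=b; o[250:,375:625]=c[:250]
cv2.imwrite("pics/crop0.png",o)
for n,i,(x,y,w,h) in(("top",t,(240,200,60,70)),("scene",s,(285,225,50,60))):
    r=i[y:y+h,x:x+w].astype(int); m=((r[:,:,2]>90)&(r[:,:,1]<0.3*r[:,:,2]))
    v,u=np.nonzero(m); print(n,len(u),u.min()+x,u.max()+x,v.min()+y,v.max()+y,u.mean()+x,v.mean()+y)
E
```

```text
top 8 260 262 227 230 261.125 228.75
scene 11 307 310 238 240 308.3636363636364 239.0909090909091
```

View pics/crop0.png

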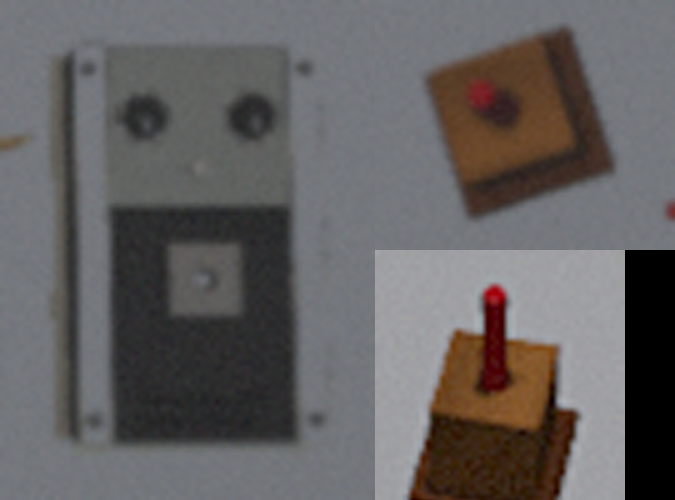

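The crops show the handle's top at top-view (261.4,229.0) and scene-view (308.8,238.4). The recess is at top-view (395.8,266.0), and the door's corners run from (376.4,251) to (377.8,298).

```bash
python3 - <<'E'
from h import *
t=capture("top"); s=capture("scene")
print("handle top",tri([ray(t,(261.4,229)),ray(s,(308.8,238.8))]))
print("bore",onz(t,(265,231.4),.058),onz(s,(309,256.5),.058))
print("handle on z .114",onz(t,(261.4,229),.113),onz(s,(308.8,238.8),.113))
q=lambda x,y,z:onz(t,(355+x/5,210+y/5),z)
print("recess",q(204,280,.056), "boss",q(205,280.5,.056))
for a,b,z in (((107,205),(114,440),.044),((290,205),(297,440),.044),((88,68),(95,420),.049),((304,68),(316,420),.049),((145,117),(252,116),.058)):
    P,Q=q(*a,z),q(*b,z); d=P-Q; print(P,Q,np.linalg.norm(d),np.degrees(np.arctan2(d[1],d[0])))
st=lambda x,y:onz(t,(240+(x-375)/5,210+y/5),.058)
C=[st(427,73),st(545,38),st(580,150),st(465,182)]
print("stand top c",np.mean(C,0),C)
w=capture("wrist"); print(w["K"],w["D"],w["mount"])
E
```

```text
handle top (array([0.5263127 , 0.11635828, 0.11161787]), [np.float64(1.983982311856392e-05), np.float64(1.983982311873236e-05)])
bore [0.52735645 0.11724132 0.058     ] [0.52399041 0.11921647 0.058     ]
handle on z .114 [0.52617739 0.11615401 0.113     ] [0.52568052 0.11741659 0.113     ]
recess [ 0.45447296 -0.14296517  0.056     ] boss [ 0.45426897 -0.14335465  0.056     ]
[ 0.48547352 -0.10686186  0.044     ] [ 0.39235324 -0.10635576  0.044     ] 0.09312165260765307 -0.31139260828073717
[ 0.48411059 -0.18115535  0.044     ] [ 0.39089657 -0.1793454   0.044     ] 0.09323159512045391 -1.1123829090457573
[ 0.54077975 -0.10057966  0.049     ] [ 0.40051041 -0.09851784  0.049     ] 0.14028449211816701 -0.8421298622025233
[ 0.53924021 -0.18875533  0.049     ] [ 0.39877041 -0.18628705  0.049     ] 0.14049148425896038 -1.0066753945835243
[ 0.51953874 -0.12178039  0.058     ] [ 0.51917535 -0.16484271  0.058     ] 0.043063849869079206 89.5165045417662
stand top c [0.52592405 0.11554314 0.058     ] [array([0.54154822, 0.14697352, 0.058     ]), array([0.55508549, 0.09924453, 0.058     ]), array([0.50960915, 0.08492936, 0.058     ]), array([0.49745333, 0.13102513, 0.058     ])]
[[276.74414739   0.         324.5604681 ]
 [  0.         276.74414739 200.59886107]
 [  0.           0.           1.        ]] [-0.01522332  0.          0.          0.          0.        ] [[-2.87237403e-04  9.66438024e-01  2.56899713e-01  7.00499507e-02]
 [ 9.99999906e-01  1.94060389e-04  3.88050403e-04  9.73021587e-04]
 [ 3.25172606e-04  2.56899800e-01 -9.66437989e-01 -1.60694534e-01]
 [ 0.00000000e+00  0.00000000e+00  0.00000000e+00  1.00000000e+00]]
```

```bash
cat >> h.py <<'E'
from scipy.spatial.transform import Rotation as Ro
RD=np.array([[0,1,0],[1,0,0],[0,0,-1.]]).T  # tool x=+Y world, y=+X, z down
RD=np.column_stack([[0,1,0],[1,0,0],[0,0,-1]]).astype(float)
def row(p,R=RD):
    s=bot.read_state(); Q=s["tcp_rot"]; d=Q.T@(np.array(p)-s["position"])
    print("row",d.round(4),Ro.from_matrix(Q.T@R).as_rotvec(degrees=True).round(2))
E
python3 -c "
from h import *
row([.526,.110,.2])"
```

```text
row [ 0.5286 -0.5286  0.0227] [-5.00e-02 -5.00e-02 -6.79e+01]
```

Careful with the scale: shifts go in shares of 0.75 m and turns go in shares of 90 degrees. That gives: -0.5286 m / 0.75 = -0.7048, -0.515 m / 0.75 = -0.6867, -67.9 degrees / 90 = -0.7544.

```bash
R=1; echo '0.0467 -0.0467 0.0267 0 0 -0.0444 1
0.0933 -0.0933 0.0267 0 0 -0.1 1
0.14 -0.14 0.0267 0 0 -0.1556 1
0.1867 -0.1867 0.0267 0 0 -0.2 1
0.2333 -0.2333 0.0267 0 0 -0.2556 1
0.28 -0.28 0.0267 0 0 -0.3111 1
0.3267 -0.3267 0.0267 0 0 -0.3556 1
0.3733 -0.3733 0.0267 0 0 -0.4111 1
0.42 -0.42 0.0267 0 0 -0.4667 1
0.4667 -0.4667 0.0267 0 0 -0.5111 1
0.5133 -0.5133 0.0267 0 0 -0.5556 1
0.56 -0.56 0.0267 0 0 -0.6111 1
0.6067 -0.6067 0.0267 0 0 -0.6667 1
0.6533 -0.6533 0.0267 0 0 -0.7111 1
0.6867 -0.6867 0.0267 0 0 -0.7444 1
0.7048 -0.7048 0.0267 0 0 -0.7544 1
0.7048 -0.7048 0.0267 0 0 -0.7544 1
0.7048 -0.7048 0.0267 0 0 -0.7544 1' | python3 -m handwheel
python3 - <<'E'
from h import *
s=bot.read_state(); c=capture("wrist"); V=wristV(c,s); cv2.imwrite("pics/w1.png",c["color"][:,:,::-1])
t=capture("top"); cv2.imwrite("pics/t1.png",t["color"][:,:,::-1])
for p in ([.5262,.1163,.113],[.526,.1155,.058]): print(proj(c,np.array(p),V))
i=c["color"].astype(int); m=(i[:,:,0]>70)&(i[:,:,1]<.35*i[:,:,0]); 
n,_,st,ce=cv2.connectedComponentsWithStats(m.astype(np.uint8)); 
for k in range(1,n):
    if st[k,4]>30: print(st[k],ce[k])
E
```

```text
time_s: 2.05
position: [0.5256, 0.1096, 0.2023]
tcp_rot: [[-0.001, 1.0, -0.001], [1.0, 0.001, -0.001], [-0.001, -0.001, -1.0]]
force: [-0.1, -0.4, -0.0]
opening: 1.0
grasp_force: 0.0
[324.91553502 196.5096891 ]
[324.72521451 185.31969231]
[311 277   8  20  67] [314.44776119 286.35820896]
```

View pics/w1.png

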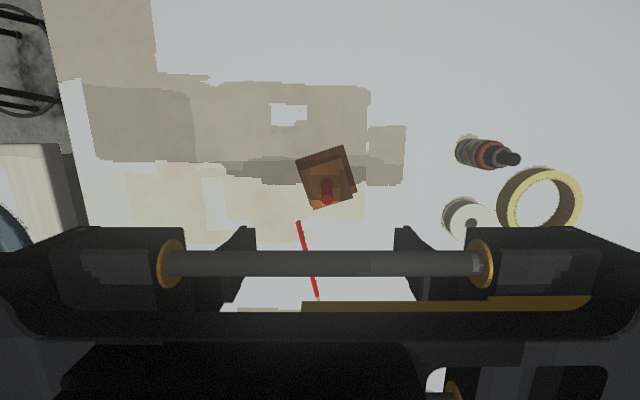

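The wrist view shows the handle's top near (327,198) in the stand, close to the predicted (325,196.5). I'll refine it with a darker red mask.

```bash
python3 - <<'E'
from h import *
s=bot.read_state(); c=capture("wrist"); V=wristV(c,s)
i=c["color"].astype(int)[150:215,290:365]; 
for th in (50,90,120):
    m=(i[:,:,0]>th)&(i[:,:,1]<.4*i[:,:,0]); n,_,st,ce=cv2.connectedComponentsWithStats(m.astype(np.uint8)); k=1+st[1:,4].argmax(); print(th,st[k]+[290,150,0,0,0],ce[k]+[290,150])
    v,u=np.nonzero(m)
    for r in range(0,65,4):
        x=u[v==r]
        if len(x): print(r+150,x.min()+290,x.max()+290,end='; ')
    print()
for uv in ((327,198),(326,198)): print(onz(c,uv,.113,V))
row([.5262,.1163,.066])
E
```

```text
50 [324 197   6   6  18] [326.33333333 198.77777778]
198 324 328; 202 325 329; 
90 [324 197   6   6  18] [326.33333333 198.77777778]
198 324 328; 202 325 329; 
120 [324 197   6   6  18] [326.33333333 198.77777778]
198 324 328; 202 325 329; 
[0.52795351 0.11391331 0.113     ]
[0.52702089 0.11391424 0.113     ]
row [0.0078 0.0008 0.1365] [-0.04  0.02 -0.09]
```

Converted, 0.136 m / 0.75 = 0.1813, 0.006 m / 0.75 = 0.008.

```bash
echo '0.008 0.0013 0.04 0 0 0 1
0.008 0.0013 0.08 0 0 0 1
0.008 0.0013 0.12 0 0 0 0.6
0.008 0.0013 0.1533 0 0 0 0.5
0.008 0.0013 0.1733 0 0 0 0.4
0.008 0.0013 0.1813 0 0 0 0.4
0.008 0.0013 0.1813 0 0 0 0.4
0.008 0.0013 0.1813 0 0 0 0.4
0.008 0.0013 0.1813 0 0 0 0.4' | python3 -m handwheel
python3 - <<'E'
from h import *
c=capture("wrist"); cv2.imwrite("pics/w2.png",c["color"][:,:,::-1])
E
```

```text
time_s: 3.1
position: [0.5278, 0.1154, 0.0676]
tcp_rot: [[0.0, 1.0, 0.002], [1.0, -0.0, 0.0], [0.0, 0.002, -1.0]]
force: [-0.1, 1.0, 0.7]
opening: 0.455
grasp_force: 0.0
```

View pics/w2.png

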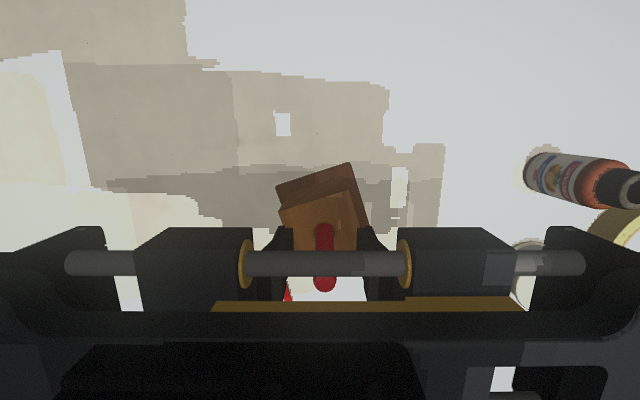

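The handle stands centred between the fingers, spanning about (324,222) to (324,290). I'll check the fore-aft offset and close.

```bash
python3 - <<'E'
from h import *
s=bot.read_state(); c=capture("wrist"); V=wristV(c,s)
for y in (.1154,.1154+.0058):
  for z in (.058,.108,.114): print(y,z,proj(c,np.array([.5265,y,z]),V))
i=c["color"].astype(int)[215:300,300:350]; m=(i[:,:,0]>60)&(i[:,:,1]<.4*i[:,:,0])&(i[:,:,2]<.4*i[:,:,0])
v,u=np.nonzero(m)
print([(r+215,u[v==r].min()+300,u[v==r].max()+300) for r in range(0,85,6) if (v==r).any()], v.min()+215,v.max()+215)
E
echo '0 0 0 0 0 0 0.2
0 0 0 0 0 0 0.1
0 0 0 0 0 0 0
0 0 0 0 0 0 0
0 0 0 0 0 0 0
0 0 0 0 0 0 0
0 0 0 0 0 0 0
0 0 0 0 0 0 0' | python3 -m handwheel
```

```text
0.1154 0.058 [322.04216376 235.82436844]
0.1154 0.108 [321.34361989 274.93825934]
0.1154 0.114 [321.22474059 281.60119884]
0.1212 0.058 [322.01760248 227.54237588]
0.1212 0.108 [321.30165019 264.10120506]
0.1212 0.114 [321.17932688 270.35294053]
[(227, np.int64(317), np.int64(331)), (233, np.int64(316), np.int64(331)), (239, np.int64(316), np.int64(332)), (245, np.int64(316), np.int64(333)), (281, np.int64(314), np.int64(335)), (287, np.int64(316), np.int64(333))] 224 291
time_s: 4.0
position: [0.527, 0.1157, 0.0666]
tcp_rot: [[-0.0, 1.0, -0.0], [1.0, 0.0, 0.0], [0.0, -0.0, -1.0]]
force: [-0.7, 0.5, 0.0]
opening: 0.126
grasp_force: 30.0
```

Converted, -0.259 m / 0.75 = -0.3453, -0.08 m / 0.75 = -0.1067.

```bash
echo '0 0 -0.0133 0 0 0 0
0 0 -0.04 0 0 0 0
0 0 -0.08 0 0 0 0
0 0 -0.12 0 0 0 0
0 0 -0.1333 0 0 0 0
0 0 -0.1333 0 0 0 0
-0.04 -0.0133 -0.1333 0 0 0 0
-0.08 -0.0267 -0.1333 0 0 0 0
-0.1333 -0.04 -0.1333 0 0 0 0
-0.1867 -0.0533 -0.1333 0 0 0 0
-0.24 -0.0667 -0.1333 0 0 0 0
-0.2933 -0.08 -0.1333 0 0 0 0
-0.3333 -0.0933 -0.12 0 0 0 0
-0.3453 -0.0969 -0.1067 0 0 0 0
-0.3453 -0.0969 -0.1067 0 0 0 0
-0.3453 -0.0969 -0.1067 0 0 0 0
-0.3453 -0.0969 -0.1067 0 0 0 0' | python3 -m handwheel
python3 - <<'E'
from h import *
s=bot.read_state(); c=capture("wrist"); V=wristV(c,s); I=c["color"][:,:,::-1]
sc=capture("scene"); S=sc["color"][:,:,::-1]; tt=capture("top"); np.savez("pics/d3.npz",w=I,s=S,V=V,t=tt["color"][:,:,::-1])
p=s["position"]; tip=p+s["tcp_rot"]@np.array([0,0,.0606]); print(p,tip)
print("tip w",proj(c,tip,V),"scene",proj(sc,tip),"rec",proj(c,np.array([.4543,-.1432,.056]),V),proj(sc,np.array([.4543,-.1432,.056])),proj(tt,tip))
a=cv2.resize(I[100:310,240:420],None,fx=2.2,fy=2.2,interpolation=cv2.INTER_CUBIC); b=cv2.resize(S[130:240,340:425],None,fx=4.5,fy=4.5,interpolation=cv2.INTER_CUBIC)
o=np.zeros((500,800,3),np.uint8); o[:a.shape[0],:a.shape[1]]=a; o[:495,400:400+b.shape[1]]=b; cv2.imwrite("pics/c3.png",o)
E
```

```text
time_s: 5.7
position: [0.4544, -0.142, 0.1464]
tcp_rot: [[-0.002, 1.0, -0.001], [1.0, 0.002, 0.001], [0.001, -0.001, -1.0]]
force: [0.1, 0.2, 0.3]
opening: 0.123
grasp_force: 30.0
[ 0.45444709 -0.14202833  0.14637814] [ 0.45441177 -0.1419855   0.08577817]
tip w [324.15853716 212.58986929] scene [388.430738   187.54771313] rec [324.10684955 204.40970409] [387.31531711 196.21823947] [397.76230694 265.67789255]
```

View pics/c3.png

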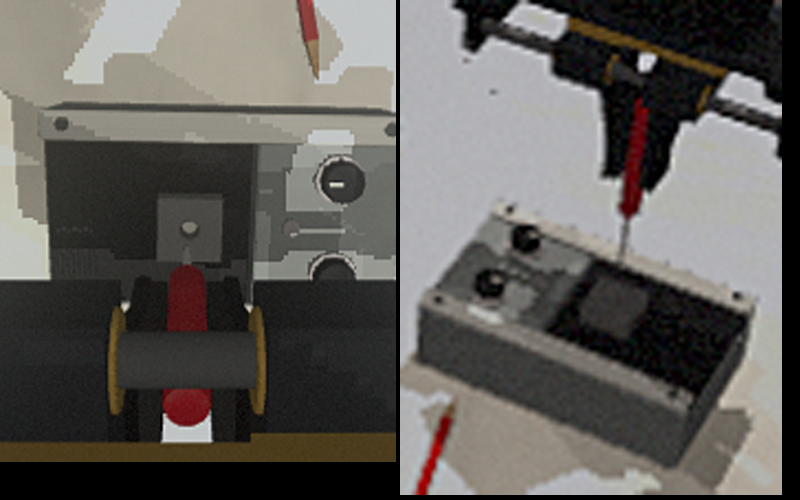

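The wrist crop shows the recess at about (325.6,203.8) and the blade end at (324.7,212), so the driver is straight and within 1 mm. I'll lower it to just above the rim and look again.

Converted, 0.026 m / 0.75 = 0.0347, 0.024 m / 0.75 = 0.032.

```bash
echo '-0.0009 0.0011 0.0133 0 0 0 0
-0.0009 0.0011 0.024 0 0 0 0
-0.0009 0.0011 0.032 0 0 0 0
-0.0009 0.0011 0.0347 0 0 0 0
-0.0009 0.0011 0.0347 0 0 0 0
-0.0009 0.0011 0.0347 0 0 0 0' | python3 -m handwheel
python3 - <<'E'
from h import *
s=bot.read_state(); c=capture("wrist"); V=wristV(c,s); I=c["color"][:,:,::-1]
sc=capture("scene"); S=sc["color"][:,:,::-1]; tt=capture("top"); T=tt["color"][:,:,::-1]
p=s["position"]; tip=p+s["tcp_rot"]@np.array([0,0,.0606]); print(p,tip)
print("tip w",proj(c,tip,V),"scene",proj(sc,tip),"rec",proj(c,np.array([.4548,-.1427,.056]),V),proj(sc,np.array([.4548,-.1427,.056])))
a=cv2.resize(I[170:230,290:360],None,fx=6,fy=6,interpolation=cv2.INTER_CUBIC); b=cv2.resize(S[155:220,360:415],None,fx=7,fy=7,interpolation=cv2.INTER_CUBIC)
o=np.zeros((500,820,3),np.uint8); o[:a.shape[0],:a.shape[1]]=a; o[:455,425:425+b.shape[1]]=b; cv2.imwrite("pics/c4.png",np.clip(o[:,:800]*1.6,0,255).astype(np.uint8))
E
```

```text
time_s: 6.45
position: [0.4552, -0.1442, 0.1205]
tcp_rot: [[0.0, 1.0, -0.0], [1.0, -0.0, 0.0], [0.0, -0.0, -1.0]]
force: [-0.2, -0.6, -0.2]
opening: 0.123
grasp_force: 30.0
[ 0.45519424 -0.14415486  0.12047597] [ 0.45519068 -0.14415134  0.05987597]
tip w [324.15777651 212.59195421] scene [387.31331176 194.71310264] rec [323.70398883 209.59720135] [387.04722007 196.26862902]
```

View pics/c4.png

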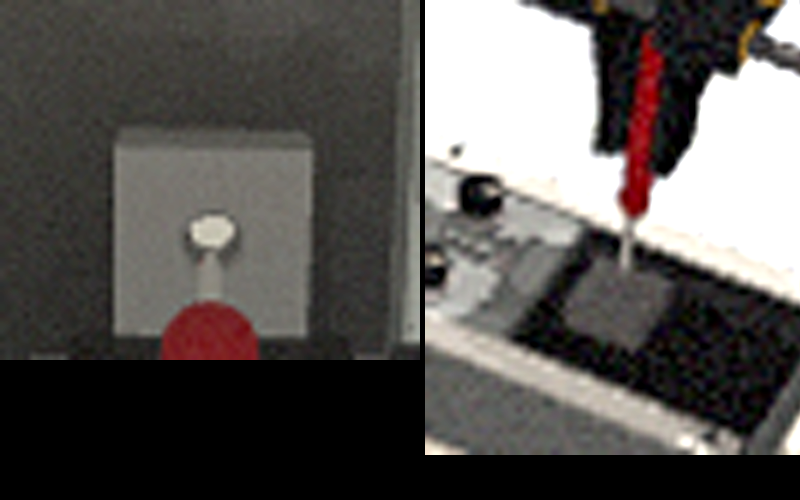

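The wrist crop shows the rim centre at about (325.0,209.8) with the blade end just below it, so the blade needs +1.2 mm in world y and +0.3 mm in x. I'll shift it and feel downward.

Converted, 0.005 m / 0.75 = 0.0067, 0.004 m / 0.75 = 0.0053.

```bash
echo '0.0016 0.0004 0 0 0 0 0
0.0016 0.0004 0.0027 0 0 0 0
0.0016 0.0004 0.0053 0 0 0 0
0.0016 0.0004 0.0067 0 0 0 0
0.0016 0.0004 0.0067 0 0 0 0' | python3 -m handwheel | egrep 'time|pos|^force'; for i in 1 2 ; do :; done
echo '0 0 0.0013 0 0 0 0
0 0 0.002 0 0 0 0
0 0 0.002 0 0 0 0' | python3 -m handwheel| egrep 'pos|^force'
echo '0 0 0.0013 0 0 0 0
0 0 0.002 0 0 0 0
0 0 0.002 0 0 0 0' | python3 -m handwheel| egrep 'pos|^force'
```

```text
time_s: 7.1
position: [0.4553, -0.1428, 0.1153]
force: [-0.0, 0.1, -0.4]
position: [0.4554, -0.1429, 0.114]
force: [-0.5, 0.5, -0.6]
position: [0.4554, -0.1429, 0.1125]
force: [-0.7, -0.5, -0.8]
```

Converted, 0.0015 m / 0.75 = 0.002, 0.001 m / 0.75 = 0.0013.

```bash
echo '0 0 0.0013 0 0 0 0
0 0 0.002 0 0 0 0
0 0 0.002 0 0 0 0' | python3 -m handwheel| egrep 'pos|^force'
echo '0 0 0.0013 0 0 0 0
0 0 0.002 0 0 0 0
0 0 0.002 0 0 0 0' | python3 -m handwheel| egrep 'pos|^force'
```

```text
position: [0.4554, -0.1429, 0.111]
force: [0.2, -0.9, -1.2]
position: [0.4554, -0.1429, 0.1095]
force: [-0.1, -0.5, -0.4]
```

Converted, 0.0015 m / 0.75 = 0.002, 0.001 m / 0.75 = 0.0013.

```bash
echo '0 0 0.0013 0 0 0 0
0 0 0.002 0 0 0 0
0 0 0.002 0 0 0 0' | python3 -m handwheel| egrep 'pos|^force'
python3 -c "
from h import *
for i in range(6): capture('top'); print(bot.read_state()['force'].round(2))"
```

```text
position: [0.4556, -0.1429, 0.1082]
force: [-0.0, -0.4, 2.7]
[-0.18 -0.77  2.13]
[-1.13 -0.45  2.37]
[0.4  0.07 1.15]
[-0.67 -0.53  1.89]
[-0.76 -0.27  1.84]
[-0.   -0.58  2.01]
```

Converted, 0.0015 m / 0.75 = 0.002, 0.001 m / 0.75 = 0.0013.

```bash
echo '0 0 0.0013 0 0 0 0
0 0 0.002 0 0 0 0
0 0 0.002 0 0 0 0' | python3 -m handwheel| egrep 'pos|^force'
python3 -c "
from h import *
for i in range(5): capture('top'); print(bot.read_state()['force'].round(2),bot.read_state()['position'].round(4))"
echo '0 0 0.0013 0 0 0 0
0 0 0.0013 0 0 0 0
0 0 0.0013 0 0 0 0' | python3 -m handwheel| egrep 'pos|^force'
python3 -c "
from h import *
for i in range(5): capture('top'); print(bot.read_state()['force'].round(2),bot.read_state()['position'].round(4))"
```

```text
position: [0.4556, -0.1429, 0.1066]
force: [-0.6, -0.5, 1.9]
[-0.86  0.16  3.8 ] [ 0.4555 -0.1429  0.1066]
[-0.46 -0.11  2.37] [ 0.4555 -0.1429  0.1066]
[-0.69  0.23  2.94] [ 0.4555 -0.1429  0.1066]
[ 0.43 -0.21  3.65] [ 0.4555 -0.1429  0.1066]
[ 0.26 -0.03  3.2 ] [ 0.4555 -0.1429  0.1066]
position: [0.4555, -0.1429, 0.1056]
force: [-0.5, -0.0, 5.1]
[-0.2   0.17  5.2 ] [ 0.4555 -0.1429  0.1056]
[-1.13  0.63  5.1 ] [ 0.4555 -0.1429  0.1056]
[-0.34  0.51  4.07] [ 0.4555 -0.1429  0.1056]
[-0.59  0.    4.29] [ 0.4555 -0.1429  0.1056]
[ 0.77 -0.36  4.1 ] [ 0.4555 -0.1429  0.1056]
```

Converted, -0.005 m / 0.75 = -0.0067, -0.004 m / 0.75 = -0.0053.

```bash
echo '0 0 0.0008 0 0 0 0
0 -0.0013 0.0008 0 0 0 0
0 -0.0027 0.0008 0 0 0 0
0 -0.004 0.0008 0 0 0 0
0 -0.0053 0.0008 0 0 0 0
0 -0.0067 0.0008 0 0 0 0
0 -0.0067 0.0008 0 0 0 0' | python3 -m handwheel| egrep 'pos|^force'
python3 -c "
from h import *
for i in range(5): capture('top'); print(bot.read_state()['force'].round(2),bot.read_state()['position'].round(4))"
```

```text
position: [0.4506, -0.143, 0.105]
force: [2.3, 0.2, 3.9]
[2.07 0.76 4.92] [ 0.4506 -0.1431  0.1051]
[2.66 0.86 4.78] [ 0.4506 -0.143   0.105 ]
[3.62 0.71 3.97] [ 0.4506 -0.143   0.105 ]
[ 2.19 -0.17  4.12] [ 0.4506 -0.143   0.105 ]
[3.2  0.56 4.45] [ 0.4506 -0.143   0.105 ]
```

Converted, -0.004 m / 0.75 = -0.0053, -0.003 m / 0.75 = -0.004.

```bash
echo '0 0 0.0007 0 0 0 0
0 -0.0013 0.0007 0 0 0 0
0 -0.0027 0.0007 0 0 0 0
0 -0.004 0.0007 0 0 0 0
0 -0.0053 0.0007 0 0 0 0
0 -0.0053 0.0007 0 0 0 0' | python3 -m handwheel| egrep 'pos|^force'
python3 - <<'E'
from h import *
F=[]
for i in range(6): t=capture('top'); F.append(bot.read_state()['force'])
print(np.mean(F,0))
cv2.imwrite("pics/t5.png",t["color"][:,:,::-1])
# door near edge / boss in top image: column profile
g0=cv2.imread("pics/top0.png",0); g=cv2.cvtColor(t["color"],cv2.COLOR_RGB2GRAY)
for v in range(284,312,2): print(v,g0[v,382:408].mean().round(0),g[v,382:408].mean().round(0))
E
```

```text
position: [0.4462, -0.1429, 0.1045]
force: [1.8, 0.1, 5.1]
[ 1.9279764  -0.08180996  4.84730519]
284 44.0 39.0
286 44.0 39.0
288 42.0 42.0
290 38.0 42.0
292 42.0 44.0
294 39.0 46.0
296 43.0 47.0
298 72.0 50.0
300 114.0 51.0
302 118.0 54.0
304 118.0 55.0
306 118.0 57.0
308 117.0 60.0
310 118.0 61.0
```

Converted, -0.012 m / 0.75 = -0.016, 0.0002 m / 0.75 = 0.0003.

```bash
echo '0 -0.0013 0 0 0 0 0
0 -0.004 0 0 0 0 0
0 -0.0067 0 0 0 0 0
0.0001 -0.0093 0 0 0 0 0
0.0001 -0.012 0 0 0 0 0
0.0003 -0.0147 0 0 0 0 0
0.0003 -0.016 0 0 0 0 0
0.0003 -0.016 0 0 0 0 0' | python3 -m handwheel| egrep 'pos|^force'
python3 -c "
from h import *
print(np.mean([(capture('top'),bot.read_state()['force'])[1] for i in range(6)],0))
s=bot.read_state(); c=capture('wrist'); I=c['color'][:,:,::-1]
cv2.imwrite('pics/w6.png',cv2.resize(I[100:310,230:430],None,fx=2.5,fy=2.5))"
```

```text
position: [0.4341, -0.1426, 0.1044]
force: [0.6, -0.0, 5.3]
[1.74375883 0.0706685  5.74770335]
```

View pics/w6.png

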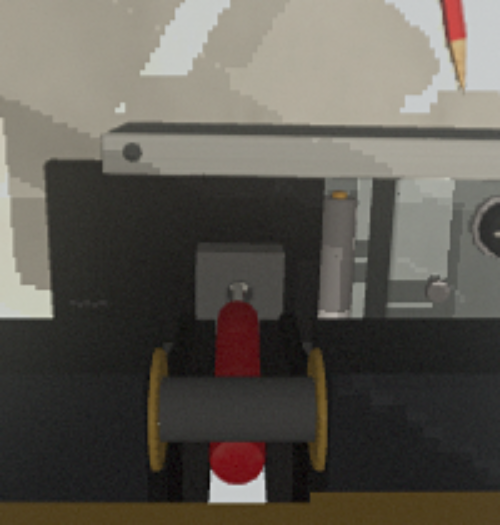

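The door is sliding out with the blade in the recess at about (238,290) in the crop, and a cell now shows on the right. Carrying on.

Converted, -0.018 m / 0.75 = -0.024, -0.017 m / 0.75 = -0.0227.

```bash
echo '0 -0.0013 -0.0003 0 0 0 0
0 -0.004 -0.0003 0 0 0 0
0 -0.0067 -0.0003 0 0 0 0
0.0001 -0.0093 -0.0003 0 0 0 0
0.0001 -0.012 -0.0003 0 0 0 0
0.0003 -0.0147 -0.0003 0 0 0 0
0.0003 -0.0173 -0.0003 0 0 0 0
0.0003 -0.02 -0.0003 0 0 0 0
0.0003 -0.0227 -0.0003 0 0 0 0
0.0003 -0.024 -0.0003 0 0 0 0
0.0003 -0.024 -0.0003 0 0 0 0' | python3 -m handwheel| egrep 'pos|^force'
python3 -c "
from h import *
print(np.mean([(capture('top'),bot.read_state()['force'])[1] for i in range(6)],0))"
```

```text
position: [0.4161, -0.1424, 0.1046]
force: [1.5, 0.0, 5.1]
[ 1.54599448 -0.2680831   5.18220636]
```

Now small steps to the end stop.

```bash
echo '0 -0.0013 0 0 0 0 0
0 -0.0027 0 0 0 0 0
0 -0.004 0 0 0 0 0
0.0001 -0.0053 0 0 0 0 0
0.0001 -0.0067 0 0 0 0 0
0.0001 -0.008 0 0 0 0 0
0.0001 -0.0093 0 0 0 0 0
0.0001 -0.0093 0 0 0 0 0' | python3 -m handwheel| egrep 'pos|^force'
python3 -c "
from h import *
print(np.mean([(capture('top'),bot.read_state()['force'])[1] for i in range(6)],0))"
echo '0 -0.0007 0 0 0 0 0
0 -0.0013 0 0 0 0 0
0 -0.0013 0 0 0 0 0' | python3 -m handwheel| egrep 'pos|^force'
python3 -c "
from h import *
print(np.mean([(capture('top'),bot.read_state()['force'])[1] for i in range(6)],0))"
```

```text
position: [0.4092, -0.1423, 0.1046]
force: [2.9, 0.4, 4.1]
[ 2.33418198 -0.00918031  4.78042348]
position: [0.4086, -0.1424, 0.1047]
force: [2.2, 0.9, 4.9]
[3.23468257 0.8921902  4.70289335]
```

Converted, -0.001 m / 0.75 = -0.0013, -0.0005 m / 0.75 = -0.0007.

```bash
echo '0 -0.0007 0 0 0 0 0
0 -0.0013 0 0 0 0 0
0 -0.0013 0 0 0 0 0' | python3 -m handwheel| egrep 'pos|^force'
python3 -c "
from h import *
print(np.mean([(capture('top'),bot.read_state()['force'])[1] for i in range(6)],0))"
echo '0 -0.0007 0 0 0 0 0
0 -0.0013 0 0 0 0 0
0 -0.0013 0 0 0 0 0' | python3 -m handwheel| egrep 'pos|^force'
python3 -c "
from h import *
print(np.mean([(capture('top'),bot.read_state()['force'])[1] for i in range(6)],0))"
```

```text
position: [0.4076, -0.1425, 0.1047]
force: [2.8, 0.3, 5.1]
[3.02708723 0.39117835 4.59851584]
position: [0.4067, -0.1426, 0.1047]
force: [3.5, -0.0, 4.7]
[ 3.87859376 -0.25521726  4.05896556]
```

Converted, -0.0015 m / 0.75 = -0.002, -0.001 m / 0.75 = -0.0013.

```bash
echo '0 -0.0007 0.0003 0 0 0 0
0 -0.0013 0.0003 0 0 0 0
0 -0.002 0.0003 0 0 0 0
0 -0.002 0.0003 0 0 0 0' | python3 -m handwheel| egrep 'pos|^force'
python3 -c "
from h import *
print(np.mean([(capture('top'),bot.read_state()['force'])[1] for i in range(6)],0))
s=bot.read_state(); c=capture('wrist');V=wristV(c,s); I=c['color'][:,:,::-1]
cv2.imwrite('pics/w7.png',cv2.resize(I[100:310,230:430],None,fx=2.5,fy=2.5))
for d in (0,.046): print(proj(c,np.array([.4548-d,-.1427+d*.015,.056]),V))
for x in (-.014,.014):
  print(x,((proj(c,np.array([.4548-.046+x,-.1427+.0007+.014,.056]),V)-[230,100])*2.5))
"
```

```text
position: [0.4062, -0.1428, 0.1047]
force: [7.0, 0.9, 4.0]
[5.62358383 0.90619716 4.32054002]
[384.92103865 216.82148327]
[327.14933875 216.11305397]
-0.014 [198.14548378 247.69905512]
0.014 [287.70964687 247.54913718]
```

View pics/w7.png

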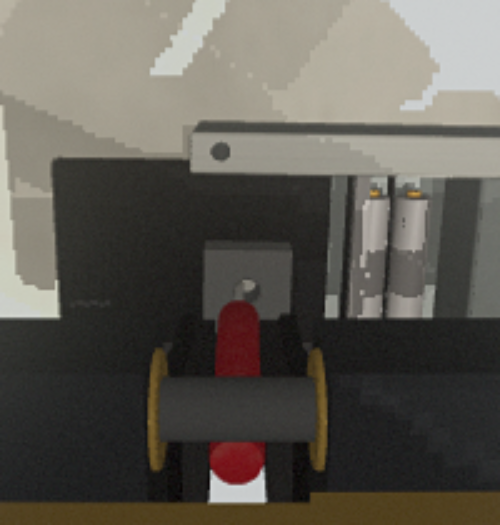

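The boss spans crop columns 203–291, which puts the door about 45 mm out. The side force has risen to 5.6 N, so it is at its end stop. I'll lift to let the button spring up, centre the blade and withdraw.

Converted, -0.005 m / 0.75 = -0.0067, -0.004 m / 0.75 = -0.0053.

```bash
echo '0 0 -0.0013 0 0 0 0
0 0 -0.0027 0 0 0 0
0 0 -0.004 0 0 0 0
0 0 -0.0053 0 0 0 0
0 0 -0.0067 0 0 0 0
0 0 -0.0067 0 0 0 0
0 0 -0.0067 0 0 0 0' | python3 -m handwheel| egrep 'pos|^force'
python3 -c "
from h import *
print(np.mean([(capture('top'),bot.read_state()['force'])[1] for i in range(6)],0))"
echo '0 0.0013 0 0 0 0 0
0 0.0027 0 0 0 0 0
0 0.004 0 0 0 0 0
0 0.004 0 0 0 0 0' | python3 -m handwheel| egrep 'pos|^force'
python3 -c "
from h import *
print(np.mean([(capture('top'),bot.read_state()['force'])[1] for i in range(6)],0))"
```

```text
position: [0.4061, -0.143, 0.1091]
force: [6.5, -0.5, -1.7]
[ 5.87662641 -0.12503853 -1.34989225]
position: [0.4071, -0.1422, 0.1091]
force: [1.0, -2.0, -1.2]
[ 1.06048843 -2.03886582 -1.0728725 ]
```

Converted, 0.0015 m / 0.75 = 0.002, -0.0008 m / 0.75 = -0.0011.

```bash
echo '-0.0005 0.0007 0 0 0 0 0
-0.0011 0.0013 0 0 0 0 0
-0.0011 0.002 0 0 0 0 0
-0.0011 0.002 0 0 0 0 0' | python3 -m handwheel| egrep 'pos|^force'
python3 -c "
from h import *
print(np.mean([(capture('top'),bot.read_state()['force'])[1] for i in range(6)],0))"
```

```text
position: [0.4088, -0.1425, 0.1093]
force: [0.5, 0.5, 0.0]
[ 0.13660123 -0.08279335 -0.25684101]
```

Free. Now I'll withdraw and go back above the stand, then check the door and how the driver hangs.

Converted, 0.2582 m / 0.75 = 0.3443, 0.255 m / 0.75 = 0.34.

```bash
echo '0 0 -0.0053 0 0 0 0
0 0 -0.016 0 0 0 0
0 0 -0.0333 0 0 0 0
0 0 -0.06 0 0 0 0
0 0 -0.08 0 0 0 0
0 0 -0.08 0 0 0 0
0.04 0.0187 -0.0827 0 0 0 0
0.0933 0.0427 -0.0853 0 0 0 0
0.1467 0.0667 -0.0853 0 0 0 0
0.2 0.092 -0.0853 0 0 0 0
0.2533 0.116 -0.0853 0 0 0 0
0.3067 0.14 -0.0853 0 0 0 0
0.34 0.1547 -0.0853 0 0 0 0
0.3443 0.1576 -0.0853 0 0 0 0
0.3443 0.1576 -0.0853 0 0 0 0
0.3443 0.1576 -0.0853 0 0 0 0
0.3443 0.1576 -0.0853 0 0 0 0' | python3 -m handwheel
python3 - <<'E'
from h import *
for k in range(4): t=capture("top")
s=bot.read_state(); c=capture("wrist"); V=wristV(c,s); I=c["color"][:,:,::-1]
sc=capture("scene"); S=sc["color"][:,:,::-1]; T=t["color"][:,:,::-1]
p=s["position"]; tip=p+s["tcp_rot"]@np.array([0,0,.0606]); print(p,tip)
M=np.array([.527,.1157,.058])
print("tip w",proj(c,tip,V),"scene",proj(sc,tip),"mouth",proj(c,M,V),proj(sc,M))
R=lambda i,k:cv2.resize(i,None,fx=k,fy=k,interpolation=cv2.INTER_CUBIC)
a=R(I[150:300,260:390],2.4); b=R(S[175:265,275:345],3.5); d=R(T[215:320,355:425],3.2)
o=np.zeros((360,800,3),np.uint8)
for x,i in ((0,a),(315,b),(565,d)): h=min(360,i.shape[0]); o[:h,x:x+i.shape[1]]=i[:h,:800-x]
cv2.imwrite("pics/c8.png",np.clip(o*1.3,0,255).astype(np.uint8))
E
```

```text
time_s: 22.15
position: [0.5269, 0.1137, 0.1732]
tcp_rot: [[0.002, 1.0, -0.001], [1.0, -0.002, -0.0], [-0.0, -0.001, -1.0]]
force: [-0.6, -0.2, -0.6]
opening: 0.128
grasp_force: 30.0
[0.52747411 0.11416519 0.17353373] [0.52746422 0.11416349 0.11293373]
tip w [324.1564279  212.59266121] scene [308.84228364 237.49585021] mouth [323.7950524  195.20476485] [308.61247917 254.88067516]
```

View pics/c8.png

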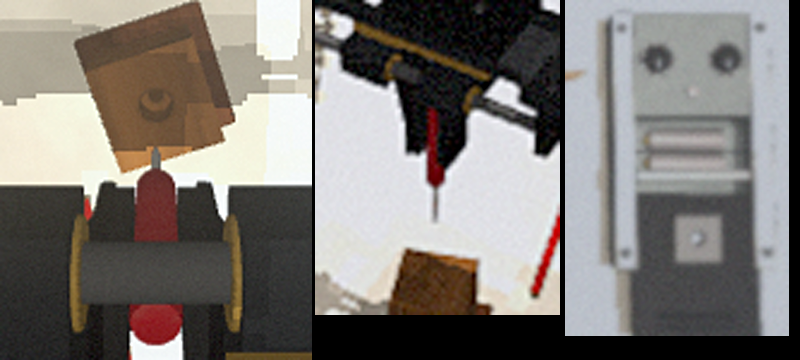

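The wrist crop puts the bore at about (324.7,193.0) with the blade end at (324.3,211.4), and the driver hangs straight. The top crop shows the door out with the cells exposed and the boss at about (396.2,289.3).

```bash
python3 - <<'E'
from h import *
t=capture("top"); a=onz(t,(395.8,266),.056); b=onz(t,(396.2,289.3),.056); print("door",a,b,np.linalg.norm(a-b))
s=bot.read_state(); c=capture("wrist"); V=wristV(c,s); print(s["position"])
print("bore",onz(c,(324.7,193.0),.058,V))
i=c["color"][170:215,300:350]; g=cv2.cvtColor(i,cv2.COLOR_RGB2GRAY)
print("tip z .113", onz(c,(324.3,212),.113,V))
np.set_printoptions(linewidth=250); print(g[8:46:2,10:40])
E
```

```text
door [ 0.45447296 -0.14296517  0.056     ] [ 0.40905    -0.14181651  0.056     ] 0.045437476236801735
[0.52763116 0.11464446 0.1735357 ]
bore [0.52810843 0.11850775 0.058     ]
tip z .113 [0.52775277 0.11518314 0.113     ]
[[ 75  73  73  75  75  75  70  74  70  69  73  71  70  72  70  70  70  67  70  71  67  70  69  67  68  66  67  66  66  68]
 [ 74  71  76  73  73  74  72  72  70  71  70  71  72  72  71  70  72  71  71  68  70  65  67  71  65  66  67  66  64  65]
 [ 74  74  74  72  73  74  73  71  70  71  69  71  69  72  73  71  69  67  68  65  71  69  71  70  68  66  61  67  65  66]
 [ 76  75  75  74  74  71  74  74  72  70  70  73  68  72  70  74  69  70  69  69  70  70  69  71  72  70  65  66  66  65]
 [ 76  76  74  75  75  72  70  74  72  71  73  68  72  74  73  70  68  72  70  71  67  70  67  70  69  71  67  67  67  65]
 [ 76  76  73  74  72  74  75  76  71  67  64  64  60  63  61  57  58  62  63  66  66  68  68  69  69  65  70  66  63  64]
 [ 76  78  76  76  75  75  72  72  65  68  76  65  57  58  59  58  57  58  69  72  64  63  67  70  70  69  70  68  67  64]
 [ 74  77  77  7
[... 760 characters left out ...]
 73  72  74  72  70  72  69  69  70  67  69  70  68  67  65  66  67  65  80  78  77]
 [ 75  76  76  76  78  73  75  74  72  71  72  73  72  71  71  69  67  69  68  64  66  69  69  68  71  67  64  78  77  77]
 [ 71  73  74  74  75  74  74  75  73  71  73  71  70  68  71  72  70  70  64  69  68  67  71  67  66  68  66  78  74  79]
 [ 72  74  74  74  76  73  74  73  72  73  72  69  69  70  69  70  68  67  68  63  66  67  65  66  65  63  63  74  73  73]
 [ 69  70  69  72  72  72  70  71  69  69  67 110 110  98  85  83 110 108 105 106 102 103 104 105 101 100 103 113 109 107]
 [112 112 113 113 114 117 113 116 114 112 113 111 111  88  84  83  74 107 105 104 102  99 101  98  96  93 117 149 188 189]]
```

Careful with the scale: shifts go in shares of 0.75 m and turns go in shares of 90 degrees. That gives: 0.065 m / 0.75 = 0.0867, 0.002 m / 0.75 = 0.0027.

```bash
echo '0.0013 0.0004 0.0267 0 0 0 0
0.0027 0.0004 0.0533 0 0 0 0
0.0027 0.0004 0.08 0 0 0 0
0.0027 0.0004 0.0867 0 0 0 0
0.0027 0.0004 0.0867 0 0 0 0
0.0027 0.0004 0.0867 0 0 0 0' | python3 -m handwheel| egrep 'pos|^force'
echo '0 0 0.0053 0 0 0 0
0 0 0.0107 0 0 0 0
0 0 0.0147 0 0 0 0
0 0 0.0187 0 0 0 0
0 0 0.0187 0 0 0 0
0 0 0.0187 0 0 0 0' | python3 -m handwheel| egrep 'pos|^force'
```

```text
position: [0.5286, 0.1171, 0.1091]
force: [-0.1, -0.4, -0.6]
position: [0.5279, 0.117, 0.0944]
force: [-0.7, -0.0, 0.5]
```

Converted, 0.006 m / 0.75 = 0.008, 0.004 m / 0.75 = 0.0053.

```bash
echo '0 0 0.0027 0 0 0 0
0 0 0.0053 0 0 0 0
0 0 0.008 0 0 0 0
0 0 0.008 0 0 0 0' | python3 -m handwheel| egrep 'pos|^force'
echo '0 0 0.0027 0 0 0 0
0 0 0.0053 0 0 0 0
0 0 0.008 0 0 0 0
0 0 0.008 0 0 0 0' | python3 -m handwheel| egrep 'pos|^force'
```

```text
position: [0.5277, 0.117, 0.0881]
force: [-0.3, -0.1, -0.1]
position: [0.5277, 0.117, 0.0821]
force: [-0.2, 0.1, -0.8]
```

Converted, 0.0135 m / 0.75 = 0.018, 0.012 m / 0.75 = 0.016.

```bash
echo '0 0 0.004 0 0 0 0
0 0 0.008 0 0 0 0
0 0 0.012 0 0 0 0
0 0 0.016 0 0 0 0
0 0 0.018 0 0 0 0
0 0 0.018 0 0 0 0
0 0 0.018 0 0 0 0' | python3 -m handwheel| egrep 'pos|^force'
echo '0 0 0.0007 0 0 0 0
0 0 0.0013 0 0 0 0
0 0 0.0013 0 0 0 0' | python3 -m handwheel| egrep 'pos|^force'
```

```text
position: [0.528, 0.117, 0.0689]
force: [0.6, 0.3, 0.5]
position: [0.5279, 0.117, 0.068]
force: [0.1, 0.5, 0.3]
```

Within 1.5 mm of the floor. I'll release partway, then open fully and rise.

```bash
echo '0 0 0.0007 0 0 0 0
0 0 0.0013 0 0 0 0
0 0 0.0013 0 0 0 0.2
0 0 0.0013 0 0 0 0.35
0 0 0.0013 0 0 0 0.5
0 0 0.0013 0 0 0 0.6
0 0 0.0013 0 0 0 0.6
0 0 0.0013 0 0 0 0.6
0 0 -0.0133 0 0 0 0.6
0 0 -0.04 0 0 0 0.6
0 0 -0.08 0 0 0 0.6
0 0 -0.1333 0 0 0 0.8
0 0 -0.1867 0 0 0 1
0 0 -0.1867 0 0 0 1
0 0 -0.1867 0 0 0 1
0 0 -0.1867 0 0 0 1' | python3 -m handwheel
python3 - <<'E'
from h import *
for k in range(5): t=capture("top")
s=bot.read_state(); c=capture("wrist"); V=wristV(c,s); I=c["color"][:,:,::-1]
sc=capture("scene"); S=sc["color"][:,:,::-1]; T=t["color"][:,:,::-1]
print(s["position"],s["qvel"].round(2))
R=lambda i,k:cv2.resize(i,None,fx=k,fy=k,interpolation=cv2.INTER_CUBIC)
a=R(I[120:260,260:390],2.4); b=R(S[220:290,280:345],3.5); d=R(T[215:320,355:425],3.2)
o=np.zeros((360,800,3),np.uint8)
for x,i in ((0,a),(315,b),(565,d)): h=min(360,i.shape[0]); o[:h,x:x+i.shape[1]]=i[:h,:800-x]
cv2.imwrite("pics/c9.png",np.clip(o*1.3,0,255).astype(np.uint8))
for z in(.058,.114): print((proj(sc,np.array([.527,.1165,z]))-[280,220])*3.5+[315,0], (proj(c,np.array([.527,.1165,z]),V)-[260,120])*2.4)
E
```

```text
time_s: 27.15
position: [0.5269, 0.117, 0.2073]
tcp_rot: [[-0.0, 1.0, -0.002], [1.0, 0.0, -0.0], [-0.0, -0.002, -1.0]]
force: [-0.1, -0.3, 0.6]
opening: 0.951
grasp_force: 0.0
[0.52728828 0.11701234 0.20681843] [ 0.03 -0.19 -0.32 -0.06  0.06  0.06]
[414.49638817 122.94133433] [154.43922325 168.08678804]
[414.66280598  62.86319217] [153.95672447 199.16571056]
```

View pics/c9.png

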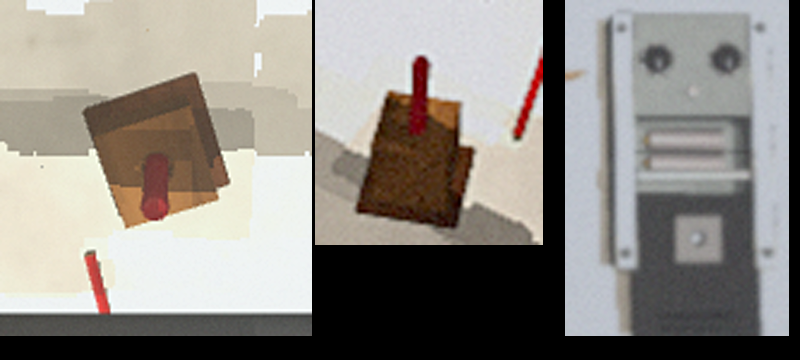

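The driver stands upright and seated, with its handle top at crop (420,60) against a predicted (415,63). The door remains out with its boss at crop (698,239), and the pencil hasn't moved. Handing in.

```bash
python3 -c "
from rig import bot
print(bot.hand_in())"
```

```text
the job is handed in; nothing more can be done
None
```

I handed the job in at about 27 s: the door is about 45 mm out, and the screwdriver is upright and seated in its stand. I didn't see the button spring up; I infer the latch from the travel and from the blade coming free, and the hand-in returned no verdict.

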